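Free a stuck watch display block

ROBOT

A 6-joint arm with a two-finger parallel gripper is mounted at the origin on the work surface. World frame = base frame: x ahead of the robot, y to its left, z up, the work surface at z = 0. Lengths are in m, angles in rad, forces in N, time in s.
With the tool pointing down it reaches from about 0.225 to 0.875 m from the base axis. Payload 3.4 kg.
Tool frame: the origin (TCP) lies on the centre line of the jaws, within the pads' length; the fingertips stand robot.tip_reach ahead of it and the grasp point (between the pads) lies 8 mm behind it (robot.tip_reach is the distance from the TCP to the fingertips, in m); z points along the fingers, y is the line along which they close (so a half turn about z gives the same grasp; the last joint's range is limited). The gripper opens to 85 mm and grips with 20 to 120 N. Pads are 22 mm wide; open, the fingers measure 114 mm over their backs; the gripper's body (76 mm by 85 mm) begins 54 mm behind the grasp point. The pads swing forward as they close: fully open they stand 13 mm farther back than shut.
Start: joints at [1.077, 0.276, 1.505, -0, 1.361, -0.121], TCP at [0.209, 0.536, 0.216] pointing down, gripper open.
Joint ranges: [-2.89, 2.89], [-0.75, 2.08], [0.22, 2.7], [-1.18, 4.32], [0.11, 2.71], [-2.7, 2.7]. Speed limits (rad/s): [2.57, 2.57, 3.14, 3.14, 3.14, 3.14].

INTERFACE

Orientations are given as a unit quaternion [w, x, y, z].
In Python, from plant import robot gives the robot as it stands. The module is installed in compiled form; this text tells all that it offers.
- The arm moves only by the shell command python3 -m inch 'ROWS' [FORCE]. ROWS is JSON, a list of rows, each a list of 3 entries, a list of its own where there are three numbers: the shift along the tool's x, y, z in m, then the turn, a rotation vector about the tool's x, y, z in degrees, then the gripper command: -1 is fully open, 1 is shut, values between are in proportion. In form: [[[dx, dy, dz], [rx, ry, rz], grip], ...]. A call has exactly 5 rows; each row shifts and turns the commanded pose from where the row before left it, along the tool's axes as they then stand; what a row does not reach is not made up. A row lasts 1/12 s, in which the tool goes at most 41.7 mm and 7.16 degrees, less where a joint would pass 70% of its speed; a pose out of reach is approached as far as the arm can. A call with a gripper value outside its range is refused whole. The fingers move at their own pace and stop on an object; FORCE is the grip in N (left out, the last holds). Time passes only in rows, so rows that do not move let the fingers close, or fill a call up. It gives the time, the measured TCP pose, the force, the opening and the grip force at its end, in the units of the state.
- robot.observe(): the state, without advancing time (a new reading comes with each control period).
- robot.snapshot(name): name is "side" or "top" or "wrist"; returns a dict with "img" (480x640x3 uint8, red, green, blue), "fx", "fy", "cx", "cy" (pixels), "R" (3x3) and "t" (3): a world point X has camera coordinates R X + t. Camera axes: x right, y down, z forward; pixel columns grow to the right and rows downward; lengths in m; the calibration is good to about 2 mm. A picture is of the moment at which its call begins. There is no depth.
- robot.hand_in(): hands the job in; it is judged then, once.
The state is a dict: "clock": time; "q": joint angles; "qd": joint speeds; "tau": joint torques, N m; "ee_pos": TCP position; "orientation": TCP orientation; "ft_force": force on the tool from outside, world axes, zero at the start; "wrist_torque": the same for the moment, N m; "finger_gap": finger opening in m; "grip_force": force on a finger pad.
Only numpy, scipy, OpenCV 4.12 (cv2) and the standard library are available. Lean on these libraries where they do the work, as an engineer would, in place of code of your own. Each camera call takes 0.05 s, during which the arm holds its last target. There are 200 camera calls.

TASK

The yellow watch display block is stuck in the socket of its marble stand, and pulling it straight up only drags the stand off the counter. Take hold of the block and rock it side to side along the stand's length, first towards the green-striped end and then towards the plain end, several degrees each way, working it gently upwards until it comes free, while the stand stays where it is on the counter and the other things nearby are left alone. Finish still holding the block upright in the gripper, just clear above its socket, a centimetre or two, touching nothing else.

Things in the scene. Friction and masses are not known exactly. Their poses are not given: they have to be found in the camera images.
- stand: white marble plinth, loose on the counter, 110 (x) x 170 (y) x 30 (z) mm, 1.25 kg; origin at the centre of its underside, z up, y along its length; a green stripe 20 mm wide runs across its +y end, the -y end is plain. In the middle of its top is a slot holding the block, 44 mm along y and 20 mm deep (floor 10 mm above the counter)
- socket (a point): centre of the slot's mouth, level with the stand's top, 30 mm above its origin; axes as the stand's
- jaws (a point): mid-point between two black rubber jaws in the slot, 19 mm above the stand's underside. Springs push them along x onto the block's foot, about 18 N each. Their friction resists a straight pull with 19 to 25 N, more than the stand weighs. While the foot is being turned between them about the stand's x axis (room for 10 degrees each way, takes 0.4 N m at most) it slides up far more easily: 2 mm a swing
- block: the stuck watch display block, about 0.16 kg, axes parallel to the stand's when seated; origin at the centre of the underside of its toe, which stands on the slot floor at the start. Black toe 20 x 6 mm, z 0 to 3 mm; black foot 24 (x) x 28 (y) mm, z 3 to 24 mm; yellow body 28 (x) x 38 (y) mm, z 24 to 68 mm; on top a steel watch with black dial, 33 mm diameter, z 68 to 77 mm
- block_toe (a point): centre of the underside of the block's toe (the block's origin). The foot leaves the jaws when the block has risen about 15 mm, and the toe leaves the slot at 20 mm
- block_grip (a point): centre of the yellow body, the part to grip, 46 mm above the toe's underside; best gripped across its two bare faces at -y and +y, 38 mm apart; the blue watch strap (18 mm wide, 2 mm thick) lies down the -x and +x faces
- block_top (a point): centre of the watch glass, 77 mm above the toe's underside
- other_watch: bystander: gold watch on a grey cuff on a black foot 70 x 70 mm, 58 mm high, origin under its centre
- jar: bystander: small parts jar, 52 mm diameter, 60 mm high, dark cap, origin under its centre
- screwdriver: bystander: small screwdriver lying on the counter, 150 mm long along its x axis
Things that resemble listed ones, but are neither listed nor needed, are in the scene too. Of the things that look like the block, the middle-sized one is meant.

How it is judged:
On the way, in this order (a step that is already met when the one before it is completed fails the run):
1. the block, still in its socket, is rocked over by at least 4 degrees towards the stand's green-striped end (angle between the z axis of block and the y axis of stand, either way round below 1.5008 rad and y of block_top in the frame of stand above 0.002 m and z of block_toe in the frame of stand below 0.026 m), for 0.05 s.
2. then, still in its socket, it is rocked over by at least 4 degrees towards the plain end (angle between the z axis of block and the y axis of stand, either way round below 1.5008 rad and y of block_top in the frame of stand below -0.002 m and z of block_toe in the frame of stand below 0.026 m), for 0.05 s.
3. the block is held free, clear above its socket (z of block_toe in the frame of socket between 0.003 and 0.045 m and horizontal distance between block_toe and socket below 0.03 m and angle between block's own z axis and vertical below 0.21 rad and contact force between block and the fingers above 1 N and contact force between block and stand below 0.05 N), for 0.2 s.
At the end, for the whole second after the job is handed in: the gripper holds the block still: toe 3 to 45 mm above the stand's top and within 30 mm of the socket's centre, block within 12 degrees of upright and not touching the stand; the stand flat on the counter within 50 mm of where it began (all of step 3 and height (world z) of stand below 0.004 m and angle between stand's own z axis and vertical below 0.05 rad and distance of stand from where it was at the start of the episode below 0.05 m and linear speed of block below 0.03 m/s); the arm keeps its last pose, push and grip.
It fails at once if the stand is lifted off the counter (over 12 mm) or tipped (over 10 degrees) (height (world z) of stand above 0.012 m or angle between stand's own z axis and vertical above 0.175 rad).
It fails at once if a bystander is moved by more than 25 mm (distance of any of other_watch, jar, screwdriver from where it was at the start of the episode above 0.025 m).
It also fails if it takes over 48 s, if anything falls off the work surface, if the arm or the gripper's body presses on something with over 40 N, if the wrist force passes 120 N, or if a joint passes its speed limit or range.

## Working session

There is one attempt and no reset: what is moved stays moved. The work goes in short steps, Python scripts to look and compute and a shell command to move; the robot and the scene stay as the last step left them, time stands still between calls to the robot, and variables do not carry over. Pictures are saved under pics/ and viewed, at most 10 in all, crops included, and the job is handed in when it is done.

```bash
mkdir -p pics
python3 - <<'E'
from plant import robot
import cv2,json
for n in ("top","side"):
    s=robot.snapshot(n); cv2.imwrite(f"pics/{n}0.png",s["img"][:,:,::-1])
    print(n,s["fx"],s["fy"],s["cx"],s["cy"],s["R"],s["t"])
print(robot.tip_reach,robot.observe())
E
```

```text
top 564.8729762093208 564.8729762093208 314.8745246735387 242.27526009129983 [[ 0.0265163  -0.99963382  0.00539639]
 [-0.99336967 -0.02695346 -0.11175962]
 [ 0.11186415 -0.00239716 -0.99372062]] [0.07084217 0.58700219 1.0873835 ]
side 571.1310598701083 571.1310598701083 321.0347990263419 242.35974283370982 [[ 0.96973671 -0.24298711  0.02383228]
 [-0.11241691 -0.53101919 -0.83986967]
 [ 0.2167329   0.8117733  -0.54226466]] [-0.5604734   0.17999102  0.77207414]
0.011 {'clock': 0.1, 'q': array([ 1.07702663e+00,  2.76534806e-01,  1.50603306e+00, -5.92866573e-06,
        1.36070002e+00, -1.21007039e-01]), 'qd': array([-1.92722030e-03, -3.31994320e-04, -3.06097400e-03, -2.08030781e-05,
       -1.16678717e-03,  2.61381668e-04]), 'tau': array([ 2.37295564e-03, -4.17695475e+01, -2.46405691e+01, -4.48310047e-04,
        5.75958984e-03, -2.01277949e-06]), 'ee_pos': array([0.20917679, 0.53505571, 0.21511392]), 'orientation': array([-2.50674138e-04,  1.85303441e-01,  9.82680993e-01, -7.99228483e-04]), 'ft_force': array([-0.19882226,  0.35853786,  0.24871607]), 'wrist_torque': array([-0.03118474, -0.01053013,  0.00363685]), 'grip_force': 0.0, 'finger_gap': 0.08554851386817494}
```

View pics/top0.png

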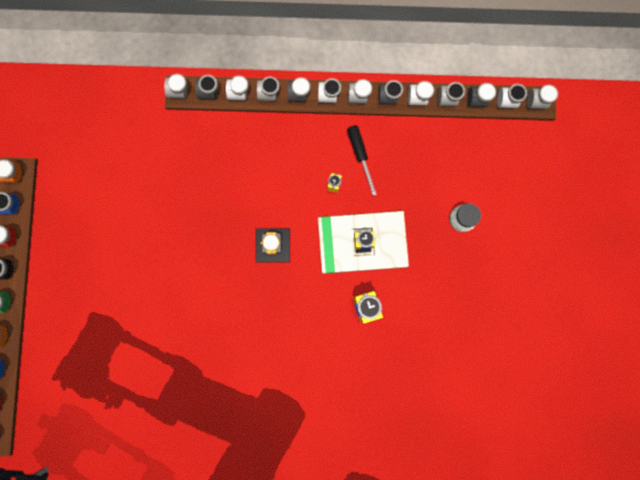

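View pics/side0.png

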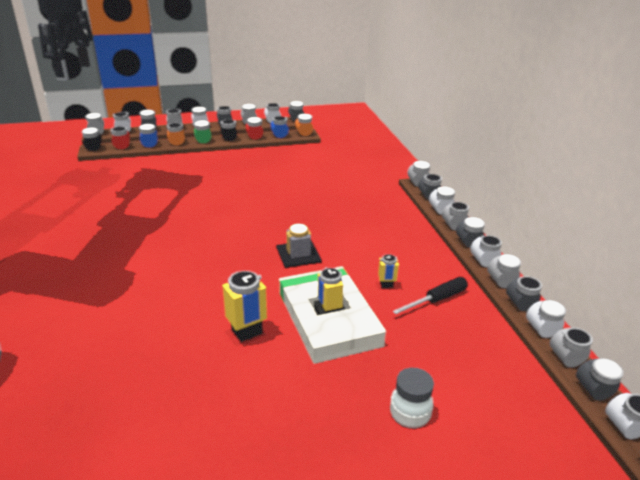

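Look-alikes in the top image: small at (334,182) on the counter, the one in the stand at (364,240), and large at (369,306) on the counter. The one in the stand is middle-sized and stands in the socket, so it is the one meant. I'll measure it and confirm with a crop.

```bash
cat > h.py <<'E'
import numpy as np,cv2
from plant import robot
def ray(s,u,v,z):
    R=np.array(s["R"]);t=np.array(s["t"]);c=-R.T@t
    d=R.T@np.array([(u-s["cx"])/s["fx"],(v-s["cy"])/s["fy"],1]);return c+d*(z-c[2])/d[2]
def stand(s,roi,z=.03):
    im=s["img"].astype(int);r,g,b=im[...,0],im[...,1],im[...,2]
    m=(g>110).astype(np.uint8); k=np.zeros_like(m);x0,y0,x1,y1=roi;k[y0:y1,x0:x1]=1;m*=k
    c=max(cv2.findContours(m,0,2)[0],key=cv2.contourArea)
    P=np.array([ray(s,*p[0],z)[:2] for p in cv2.convexHull(c)],np.float32)
    return cv2.minAreaRect((P*1000).astype(np.float32))
E
python3 - <<'E'
from h import *
s=robot.snapshot("top")
print(stand(s,(300,195,430,290)))
hsv=cv2.cvtColor(s["img"],cv2.COLOR_RGB2HSV)
g=cv2.inRange(hsv,(45,100,60),(85,255,255));g[:195]=0;g[290:]=0;g[:,:300]=0;g[:,430:]=0
print("green",ray(s,*np.argwhere(g).mean(0)[::-1],.03))
print("watch centre",ray(s,365,239,.087))
for uv in((334,182),(369,306),(272,244),(465,217)):print(uv,ray(s,*uv,.05))
cv2.imwrite("pics/crop.png",cv2.resize(s["img"][160:340,290:450,::-1],None,fx=3.3,fy=3.3,interpolation=cv2.INTER_CUBIC))
E
```

```text
((589.3386840820312, -8.494247436523438), (114.0566635131836, 173.84742736816406), 5.813960075378418)
green [0.58157786 0.06105354 0.03      ]
watch centre [ 0.58756901 -0.00776533  0.087     ]
(334, 182) [0.7037951 0.0519973 0.05     ]
(369, 306) [ 0.46214219 -0.02103077  0.05      ]
(272, 244) [0.5772923  0.17011502 0.05      ]
(465, 217) [ 0.64090339 -0.20694264  0.05      ]
```

View pics/crop.png

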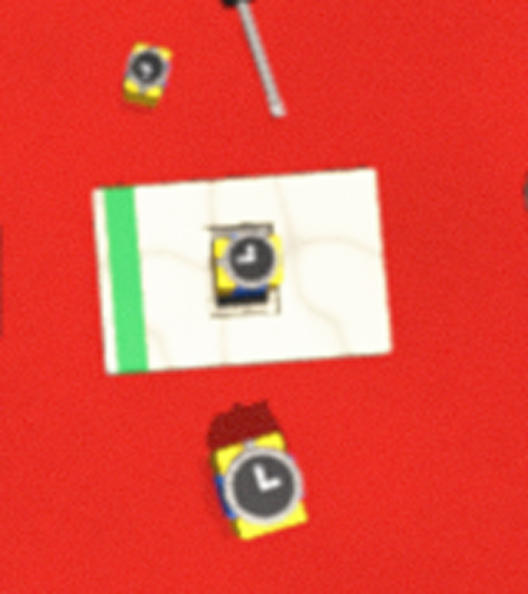

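The crop confirms it: the block in the stand (crop px (248,262)) is middle-sized, smaller than the one at (262,485) and larger than the one at (148,70). The green stripe is at world +y, and the stand's yaw is about 5.8°. Next I move above it.

```bash
M="python3 -m inch"
python3 -m inch '[[[0,0,0],[0,0,-6.8],-1],[[0,0,0],[0,0,-6.8],-1],[[0,0,0],[0,0,-6.8],-1],[[0,0,0],[0,0,-6.7],-1],[[0,0,0],[0,0,0],-1]]' 60
python3 -m inch '[[[-0.019,-0.034,0],[0,0,0],-1],[[-0.019,-0.034,0],[0,0,0],-1],[[-0.019,-0.034,0],[0,0,0],-1],[[-0.019,-0.034,0],[0,0,0],-1],[[-0.019,-0.034,0],[0,0,0],-1]]' >/dev/null
python3 -m inch '[[[-0.019,-0.034,0],[0,0,0],-1],[[-0.019,-0.034,0],[0,0,0],-1],[[-0.019,-0.034,0],[0,0,0],-1],[[-0.019,-0.034,0],[0,0,0],-1],[[-0.019,-0.034,0],[0,0,0],-1]]' >/dev/null
python3 -m inch '[[[-0.019,-0.034,0],[0,0,0],-1],[[-0.019,-0.034,0],[0,0,0],-1],[[-0.019,-0.034,0],[0,0,0],-1],[[-0.019,-0.034,0],[0,0,0],-1],[[-0.019,-0.034,0],[0,0,0],-1]]' >/dev/null
python3 -m inch '[[[-0.019,-0.034,0],[0,0,0],-1],[[-0.019,-0.034,0],[0,0,0],-1],[[0,0,0],[0,0,0],-1],[[0,0,0],[0,0,0],-1],[[0,0,0],[0,0,0],-1]]'
python3 - <<'E'
from h import *
s=robot.snapshot("wrist");cv2.imwrite("pics/w1.png",s["img"][:,:,::-1])
np.set_printoptions(precision=4,suppress=True);o=robot.observe();print(o["ee_pos"],o["orientation"],s["R"],s["t"])
E
```

```text
clock: 0.57
ee_pos: [0.2093, 0.5353, 0.2155]
orientation: [-0.0, -0.051, 0.999, -0.0]
ft_force: [-0.6, -0.3, 0.0]
finger_gap: 0.0852
grip_force: 0.0
clock: 2.23
ee_pos: [0.5881, -0.0071, 0.2154]
orientation: [-0.001, -0.049, 0.999, 0.001]
ft_force: [-0.2, 0.2, 0.1]
finger_gap: 0.0855
grip_force: 0.0
[ 0.5878 -0.0065  0.2156] [-0.0006 -0.0496  0.9988  0.0004] [[-0.0965  0.9953  0.0004]
 [ 0.9457  0.0916  0.3118]
 [ 0.3103  0.0305 -0.9501]] [ 0.0627 -0.5955  0.1978]
```

View pics/w1.png

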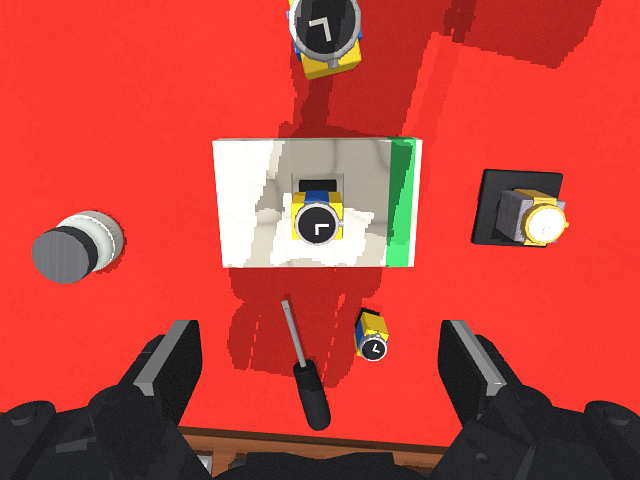

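The wrist view shows the block's watch at (317,224) and the yellow body spanning u 292–343. The stand's corners are near (212,140), (416,138), (414,267) and (223,267).

Run:
```python
from h import *
np.set_printoptions(precision=4,suppress=True)
s=robot.snapshot("wrist")
print("watch",ray(s,317,224,.087),"bodyL/R",ray(s,292,240,.078),ray(s,343,240,.078))
P=[ray(s,*p,.03)[:2] for p in((213,141),(415,139),(413,267),(223,267))];print(np.array(P),np.mean(P,0))
a=P[1]-P[0];b=P[2]-P[3];print(np.degrees(np.arctan2(-a[0],a[1])),np.degrees(np.arctan2(-b[0],b[1])))
```

```text
watch [ 0.5884 -0.0072  0.087 ] bodyL/R [ 0.6052 -0.0245  0.078 ] [0.6014 0.0137 0.078 ]
[[ 0.5431 -0.0966]
 [ 0.5255  0.0662]
 [ 0.6357  0.0833]
 [ 0.6523 -0.0857]] [ 0.5892 -0.0082]
6.176623736852497 5.619252222384028
```

```bash
python3 -m inch '[[[0,0,0.03],[0,0,0],-1],[[0,0,0.03],[0,0,0],-1],[[0,0,0.03],[0,0,0],-1],[[0,0,0.03],[0,0,0],-1],[[0,0,0.02],[0,0,0],-1]]' >/dev/null
python3 -m inch '[[[0,0,0.01],[0,0,0],-1],[[0,0,0.01],[0,0,0],-1],[[0,0,0.0035],[0,0,0],-1],[[0,0,0],[0,0,0],-1],[[0,0,0],[0,0,0],-1]]'
python3 -m inch '[[[0,0,0],[0,0,0],0],[[0,0,0],[0,0,0],0.1],[[0,0,0],[0,0,0],0.2],[[0,0,0],[0,0,0],0.4],[[0,0,0],[0,0,0],1]]' 60
python3 -m inch '[[[0,0,0],[0,0,0],1],[[0,0,0],[0,0,0],1],[[0,0,0],[0,0,0],1],[[0,0,0],[0,0,0],1],[[0,0,0],[0,0,0],1]]' 60
```

```text
clock: 3.17
ee_pos: [0.5896, -0.0071, 0.0535]
orientation: [0.001, -0.05, 0.999, -0.0]
ft_force: [0.1, -0.5, 0.1]
finger_gap: 0.0853
grip_force: 0.0
clock: 3.58
ee_pos: [0.5895, -0.0079, 0.0535]
orientation: [0.001, -0.05, 0.999, -0.001]
ft_force: [-1.1, -1.6, 5.6]
finger_gap: 0.0364
grip_force: 60.7
clock: 4.0
ee_pos: [0.5895, -0.0079, 0.0535]
orientation: [0.001, -0.05, 0.999, -0.001]
ft_force: [0.2, -1.6, 4.9]
finger_gap: 0.0361
grip_force: 60.7
```

```bash
python3 -m inch '[[[0,0.0009,-0.0002],[1.5,0,0],1],[[0,0.0009,-0.0002],[1.5,0,0],1],[[0,0.0009,-0.0002],[1.5,0,0],1],[[0,0.0009,-0.0002],[1.5,0,0],1],[[0,0.0009,-0.0002],[1.5,0,0],1]]' 60
python3 -m inch '[[[0,0,0],[0,0,0],1],[[0,0,0],[0,0,0],1],[[0,0,0],[0,0,0],1],[[0,0,0],[0,0,0],1],[[0,0,0],[0,0,0],1]]' 60
python3 - <<'E'
from h import *
s=robot.snapshot("side");cv2.imwrite("pics/s1.png",cv2.resize(s["img"][200:380,210:450,::-1],None,fx=3,fy=3))
o=robot.observe();print(o["wrist_torque"],o["ee_pos"])
E
```

```text
clock: 4.42
ee_pos: [0.5887, -0.0032, 0.0533]
orientation: [0.004, -0.05, 0.997, -0.066]
ft_force: [1.2, -2.7, -1.9]
finger_gap: 0.0364
grip_force: 60.1
clock: 4.83
ee_pos: [0.5886, -0.003, 0.0533]
orientation: [0.004, -0.05, 0.997, -0.065]
ft_force: [1.7, -1.2, 0.3]
finger_gap: 0.0359
grip_force: 60.5
[-0.45950424 -0.28382366  0.10482027] [ 0.58860443 -0.00301431  0.05327031]
```

View pics/s1.png

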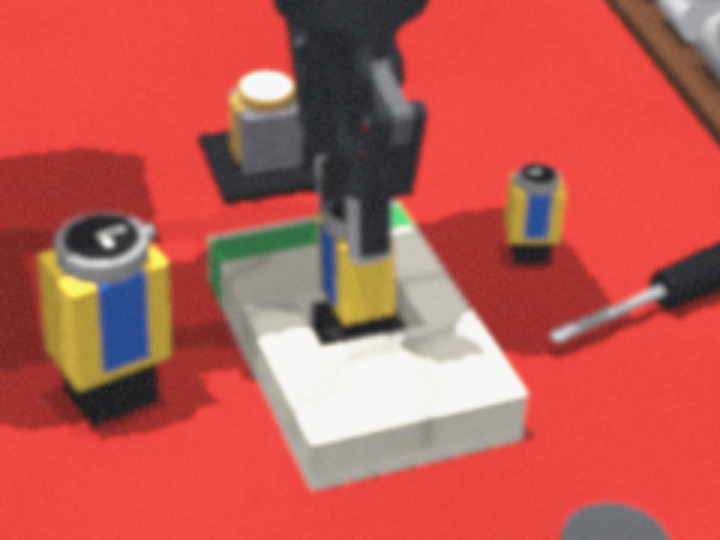

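The block is tilted 7.5° towards green, with the gripper on the yellow body and the stand still flat. Next I swing towards the plain end with about 2 mm of lift.

```bash
python3 -m inch '[[[0,-0.0009,-0.0002],[-1.5,0,0],1],[[0,-0.0009,-0.0002],[-1.5,0,0],1],[[0,-0.0009,-0.0002],[-1.5,0,0],1],[[0,-0.0009,-0.0002],[-1.5,0,0],1],[[0,-0.0009,-0.0002],[-1.5,0,0],1]]' 60
python3 -m inch '[[[0,-0.0009,-0.0002],[-1.5,0,0],1],[[0,-0.0009,-0.0002],[-1.5,0,0],1],[[0,-0.0009,-0.0002],[-1.5,0,0],1],[[0,-0.0009,-0.0002],[-1.5,0,0],1],[[0,-0.0009,-0.0002],[-1.5,0,0],1]]' 60
python3 -m inch '[[[0,0,0],[0,0,0],1],[[0,0,0],[0,0,0],1],[[0,0,0],[0,0,0],1],[[0,0,0],[0,0,0],1],[[0,0,0],[0,0,0],1]]' 60
```

```text
clock: 5.3
ee_pos: [0.5882, -0.0071, 0.0539]
orientation: [-0.001, -0.05, 0.999, 0.001]
ft_force: [0.8, -1.2, -3.4]
finger_gap: 0.0359
grip_force: 60.3
clock: 5.72
ee_pos: [0.5884, -0.0114, 0.0542]
orientation: [-0.004, -0.05, 0.997, 0.067]
ft_force: [1.4, -0.8, -5.7]
finger_gap: 0.0362
grip_force: 60.5
clock: 6.13
ee_pos: [0.5882, -0.0113, 0.0542]
orientation: [-0.004, -0.05, 0.997, 0.065]
ft_force: [1.4, -0.7, -11.9]
finger_gap: 0.0362
grip_force: 61.0
```

```bash
python3 -m inch '[[[0,0.0009,0],[1.5,0,0],1],[[0,0.0009,0],[1.5,0,0],1],[[0,0.0009,-0.0002],[1.5,0,0],1],[[0,0.0010,-0.0002],[1.5,0,0],1],[[0,0.001,-0.0002],[1.5,0,0],1]]' 60
python3 -m inch '[[[0,0.001,-0.0002],[1.5,0,0],1],[[0,0.001,-0.0002],[1.5,0,0],1],[[0,0.001,-0.0002],[1.5,0,0],1],[[0,0.001,-0.0002],[1.5,0,0],1],[[0,0.001,-0.0001],[1.5,0,0],1]]' 60
python3 -m inch '[[[0,-0.001,0],[-1.5,0,0],1],[[0,-0.001,-0.0002],[-1.5,0,0],1],[[0,-0.001,-0.0002],[-1.5,0,0],1],[[0,-0.001,-0.0002],[-1.5,0,0],1],[[0,-0.001,-0.0002],[-1.5,0,0],1]]' 60
python3 -m inch '[[[0,-0.001,-0.0002],[-1.5,0,0],1],[[0,-0.001,-0.0002],[-1.5,0,0],1],[[0,-0.001,-0.0002],[-1.5,0,0],1],[[0,-0.001,-0.0002],[-1.5,0,0],1],[[0,-0.001,-0.0001],[-1.5,0,0],1]]' 60
```

```text
clock: 6.55
ee_pos: [0.5875, -0.0066, 0.0554]
orientation: [-0.001, -0.05, 0.999, -0.0]
ft_force: [0.9, -1.1, -11.6]
finger_gap: 0.036
grip_force: 61.2
clock: 6.97
ee_pos: [0.5868, -0.0014, 0.0561]
orientation: [0.002, -0.05, 0.997, -0.065]
ft_force: [0.8, -2.3, -9.6]
finger_gap: 0.0356
grip_force: 61.3
clock: 7.38
ee_pos: [0.5872, -0.0051, 0.0575]
orientation: [-0.001, -0.05, 0.999, 0.002]
ft_force: [-0.4, 2.8, -8.6]
finger_gap: 0.0361
grip_force: 61.7
clock: 7.8
ee_pos: [0.5878, -0.0102, 0.0582]
orientation: [-0.005, -0.05, 0.996, 0.067]
ft_force: [0.3, 3.0, -8.8]
finger_gap: 0.0363
grip_force: 61.7
```

Run:
```python
from h import *
s=robot.snapshot("side");cv2.imwrite("pics/s2.png",cv2.resize(s["img"][200:380,210:450,::-1],None,fx=3,fy=3))
o=robot.observe();print(o["ft_force"],o["ee_pos"])
```

```text
[ 0.28506107  3.49474161 -7.28752605] [ 0.58799803 -0.01074312  0.05822145]
```

View pics/s2.png

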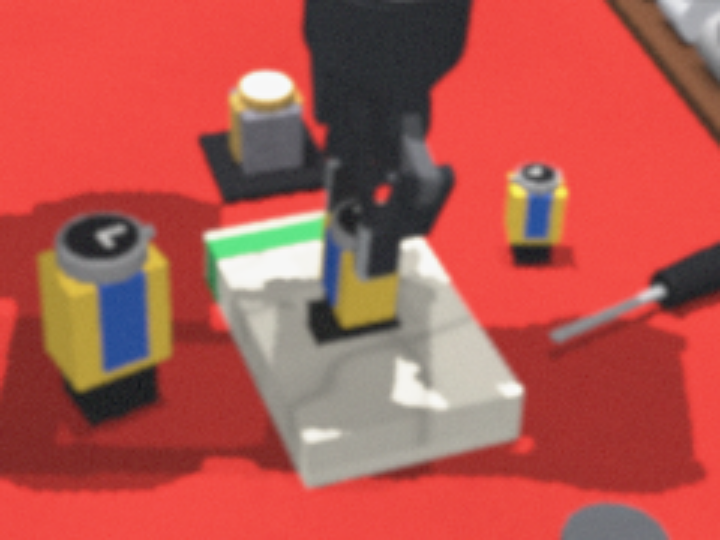

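The stand is flat and has slid about 2 mm towards +y. The block is about 5 mm up and tilted towards the plain end. I carry on with gentle lift.

```bash
python3 -m inch '[[[0,0.001,0],[1.5,0,0],1],[[0,0.001,-0.0001],[1.5,0,0],1],[[0,0.001,-0.0002],[1.5,0,0],1],[[0,0.001,-0.0002],[1.5,0,0],1],[[0,0.001,-0.0002],[1.5,0,0],1]]' 60
python3 -m inch '[[[0,0.001,-0.0002],[1.5,0,0],1],[[0,0.001,-0.0002],[1.5,0,0],1],[[0,0.001,-0.0002],[1.5,0,0],1],[[0,0.001,-0.0002],[1.5,0,0],1],[[0,0.001,0],[1.5,0,0],1]]' 60
python3 -m inch '[[[0,-0.0011,0],[-1.5,0,0],1],[[0,-0.0011,-0.0001],[-1.5,0,0],1],[[0,-0.0011,-0.0002],[-1.5,0,0],1],[[0,-0.0011,-0.0002],[-1.5,0,0],1],[[0,-0.0011,-0.0002],[-1.5,0,0],1]]' 60
python3 -m inch '[[[0,-0.0011,-0.0002],[-1.5,0,0],1],[[0,-0.0011,-0.0002],[-1.5,0,0],1],[[0,-0.0011,-0.0002],[-1.5,0,0],1],[[0,-0.0011,-0.0002],[-1.5,0,0],1],[[0,-0.0011,0],[-1.5,0,0],1]]' 60
python3 -m inch '[[[0,0.0011,0],[1.5,0,0],1],[[0,0.0011,-0.0001],[1.5,0,0],1],[[0,0.0011,-0.0002],[1.5,0,0],1],[[0,0.0011,-0.0002],[1.5,0,0],1],[[0,0.0011,-0.0002],[1.5,0,0],1]]' 60
python3 -m inch '[[[0,0.0011,-0.0002],[1.5,0,0],1],[[0,0.0011,-0.0002],[1.5,0,0],1],[[0,0.0011,-0.0002],[1.5,0,0],1],[[0,0.0011,-0.0002],[1.5,0,0],1],[[0,0.0011,0],[1.5,0,0],1]]' 60
python3 - <<'E'
from h import *
s=robot.snapshot("side");cv2.imwrite("pics/s3.png",cv2.resize(s["img"][200:380,210:450,::-1],None,fx=3,fy=3))
E
```

```text
clock: 8.27
ee_pos: [0.5874, -0.0062, 0.0592]
orientation: [-0.001, -0.05, 0.999, -0.0]
ft_force: [0.0, -0.3, -10.4]
finger_gap: 0.0363
grip_force: 61.8
clock: 8.68
ee_pos: [0.587, -0.0012, 0.0598]
orientation: [0.002, -0.05, 0.997, -0.066]
ft_force: [0.1, -1.3, -8.8]
finger_gap: 0.0357
grip_force: 61.9
clock: 9.1
ee_pos: [0.5874, -0.0057, 0.0611]
orientation: [-0.001, -0.05, 0.999, 0.002]
ft_force: [0.5, 2.7, -7.7]
finger_gap: 0.036
grip_force: 62.1
clock: 9.52
ee_pos: [0.588, -0.0112, 0.0617]
orientation: [-0.004, -0.05, 0.996, 0.067]
ft_force: [-0.4, 3.1, -7.9]
finger_gap: 0.0363
grip_force: 62.3
clock: 9.93
ee_pos: [0.5876, -0.0067, 0.0627]
orientation: [-0.001, -0.05, 0.999, -0.0]
ft_force: [0.2, -0.4, -9.4]
finger_gap: 0.036
grip_force: 62.3
clock: 10.35
ee_pos: [0.5871, -0.0013, 0.0633]
orientation: [0.003, -0.05, 0.997, -0.066]
ft_force: [0.3, -0.8, -8.1]
finger_gap: 0.036
grip_force: 62.4
```

View pics/s3.png

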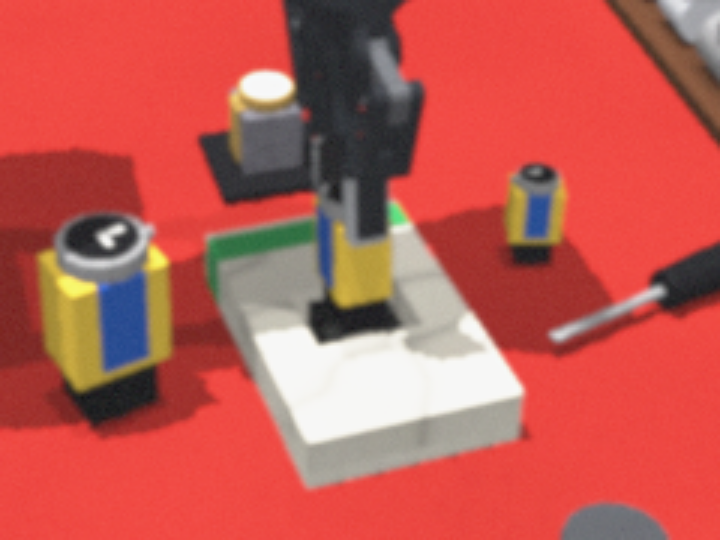

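The foot is now visible above the slot, the block is about 10 mm up, and the stand is flat and in place. I continue with three more swings.

```bash
python3 -m inch '[[[0,-0.0012,0],[-1.5,0,0],1],[[0,-0.0012,-0.0001],[-1.5,0,0],1],[[0,-0.0012,-0.0002],[-1.5,0,0],1],[[0,-0.0012,-0.0002],[-1.5,0,0],1],[[0,-0.0012,-0.0002],[-1.5,0,0],1]]' 60
python3 -m inch '[[[0,-0.0012,-0.0002],[-1.5,0,0],1],[[0,-0.0012,-0.0002],[-1.5,0,0],1],[[0,-0.0012,-0.0002],[-1.5,0,0],1],[[0,-0.0012,-0.0002],[-1.5,0,0],1],[[0,-0.0012,0],[-1.5,0,0],1]]' 60
python3 -m inch '[[[0,0.0012,0],[1.5,0,0],1],[[0,0.0012,-0.0001],[1.5,0,0],1],[[0,0.0012,-0.0002],[1.5,0,0],1],[[0,0.0012,-0.0002],[1.5,0,0],1],[[0,0.0012,-0.0002],[1.5,0,0],1]]' 60
python3 -m inch '[[[0,0.0012,-0.0002],[1.5,0,0],1],[[0,0.0012,-0.0002],[1.5,0,0],1],[[0,0.0012,-0.0002],[1.5,0,0],1],[[0,0.0012,-0.0002],[1.5,0,0],1],[[0,0.0012,0],[1.5,0,0],1]]' 60
python3 -m inch '[[[0,-0.0012,0],[-1.5,0,0],1],[[0,-0.0012,-0.0001],[-1.5,0,0],1],[[0,-0.0012,-0.0002],[-1.5,0,0],1],[[0,-0.0012,-0.0002],[-1.5,0,0],1],[[0,-0.0012,-0.0002],[-1.5,0,0],1]]' 60
python3 -m inch '[[[0,-0.0012,-0.0002],[-1.5,0,0],1],[[0,-0.0012,-0.0002],[-1.5,0,0],1],[[0,-0.0012,-0.0002],[-1.5,0,0],1],[[0,-0.0012,-0.0002],[-1.5,0,0],1],[[0,-0.0012,0],[-1.5,0,0],1]]' 60
```

```text
clock: 10.82
ee_pos: [0.5876, -0.0063, 0.0644]
orientation: [-0.001, -0.05, 0.999, 0.002]
ft_force: [-0.1, 3.2, -8.9]
finger_gap: 0.0356
grip_force: 62.4
clock: 11.23
ee_pos: [0.5882, -0.0123, 0.0651]
orientation: [-0.004, -0.05, 0.996, 0.067]
ft_force: [-0.2, 3.2, -7.9]
finger_gap: 0.0359
grip_force: 62.6
clock: 11.65
ee_pos: [0.5878, -0.0076, 0.0661]
orientation: [-0.001, -0.05, 0.999, -0.0]
ft_force: [0.4, -1.4, -10.4]
finger_gap: 0.0358
grip_force: 62.6
clock: 12.07
ee_pos: [0.5874, -0.0018, 0.0668]
orientation: [0.003, -0.05, 0.997, -0.066]
ft_force: [0.8, -1.3, -7.5]
finger_gap: 0.036
grip_force: 62.8
clock: 12.48
ee_pos: [0.5876, -0.0066, 0.0677]
orientation: [-0.001, -0.05, 0.999, 0.002]
ft_force: [0.2, 2.3, -9.8]
finger_gap: 0.0357
grip_force: 62.6
clock: 12.9
ee_pos: [0.5902, -0.0138, 0.0702]
orientation: [-0.002, -0.05, 0.997, 0.066]
ft_force: [-1.3, -0.3, 3.0]
finger_gap: 0.0359
grip_force: 64.2
```

The block is out of the jaws. I bring it upright and lift it clear.

```bash
python3 -m inch '[[[0,0.0013,-0.0004],[1.5,0,0],1],[[0,0.0013,-0.0004],[1.5,0,0],1],[[0,0.0013,-0.0004],[1.5,0,0],1],[[0,0.0013,-0.0004],[1.5,0,0],1],[[0,0.0013,-0.0004],[1.5,0,0],1]]' 60
python3 -m inch '[[[0,0,-0.001],[0,0,0],1],[[0,0,-0.001],[0,0,0],1],[[0,0,-0.001],[0,0,0],1],[[0,0,-0.001],[0,0,0],1],[[0,0,-0.001],[0,0,0],1]]' 60
python3 -m inch '[[[0,0,-0.002],[0,0,0],1],[[0,0,-0.002],[0,0,0],1],[[0,0,-0.002],[0,0,0],1],[[0,0,-0.002],[0,0,0],1],[[0,0,-0.0015],[0,0,0],1]]' 60
python3 -m inch '[[[0,0,0],[0,0,0],1],[[0,0,0],[0,0,0],1],[[0,0,0],[0,0,0],1],[[0,0,0],[0,0,0],1],[[0,0,0],[0,0,0],1]]' 60
python3 - <<'E'
from h import *
s=robot.snapshot("side");cv2.imwrite("pics/s4.png",cv2.resize(s["img"][200:380,210:450,::-1],None,fx=3,fy=3))
E
```

```text
clock: 13.32
ee_pos: [0.5893, -0.0075, 0.0726]
orientation: [0.001, -0.05, 0.999, -0.001]
ft_force: [0.4, -0.2, -1.0]
finger_gap: 0.0356
grip_force: 63.8
clock: 13.73
ee_pos: [0.5889, -0.008, 0.0764]
orientation: [0.0, -0.05, 0.999, 0.0]
ft_force: [-0.4, 0.3, -2.3]
finger_gap: 0.0359
grip_force: 63.8
clock: 14.15
ee_pos: [0.5888, -0.0077, 0.0859]
orientation: [0.0, -0.05, 0.999, 0.0]
ft_force: [0.4, 0.9, -1.5]
finger_gap: 0.036
grip_force: 63.8
clock: 14.57
ee_pos: [0.5886, -0.0076, 0.0855]
orientation: [-0.0, -0.05, 0.999, 0.0]
ft_force: [-0.0, -0.1, -1.7]
finger_gap: 0.0359
grip_force: 63.8
```

View pics/s4.png

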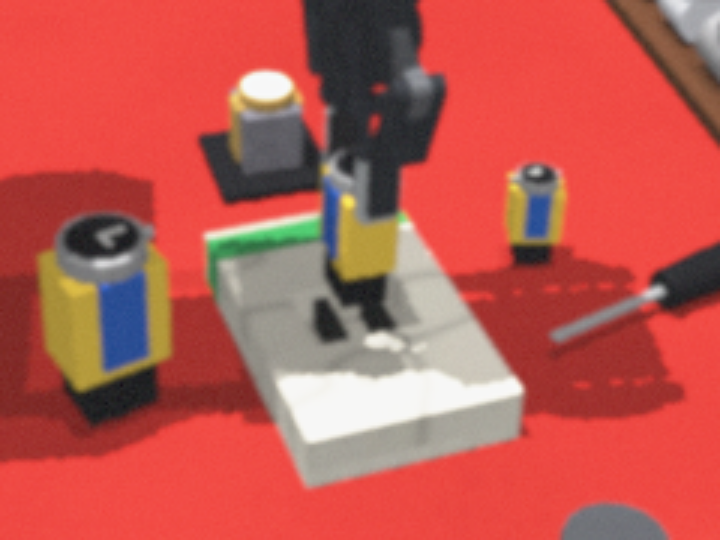

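The block hangs upright above its slot, and the wrist force of −1.7 N matches its weight alone. The lower edge of the yellow body is at crop (365,277). I check its height before handing in.

Run:
```python
from h import *
s=robot.snapshot("side")
u,v=210+365/3,200+277/3
for z in(.056,.061,.066,.071):print(z,ray(s,u,v,z).round(4))
print("expect -y face at y",-.0076-.019)
```

```text
0.056 [ 0.5891 -0.0155  0.056 ]
0.061 [ 0.5873 -0.0217  0.061 ]
0.066 [ 0.5855 -0.0279  0.066 ]
0.071 [ 0.5837 -0.0341  0.071 ]
expect -y face at y -0.0266
```

```bash
python3 -c "
from plant import robot
print(robot.hand_in())"
```

```text
the job is handed in; nothing more can be done
None
```

I rocked the block free and handed the job in with it held upright about 11 mm above its socket; the stand is flat on the counter, about 2 mm from where it began, and the nearby things were left alone. The simulator gave no verdict.

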